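Load the cap feeder and hold its spring gate open at the mark

ROBOT

A 6-joint arm with a two-finger parallel gripper is mounted at the origin on a cart in front of the work surface, level with it; the furniture and walls round the work are solid. World frame = base frame: x ahead of the robot, y to its left, z up, the work surface at z = 0. Lengths are in m, angles in rad, forces in N, time in s.
With the tool pointing down it reaches from about 0.425 to 0.95 m from the base axis. Payload 14.7 kg.
Tool frame: the origin (TCP) lies midway between the tips of the shut fingers; the grasp point (between the pads) lies robot.grip_point_offset behind it (robot.grip_point_offset is the distance from the TCP to the grasp point, in m); z points along the fingers, y is the line along which they close (so a half turn about z gives the same grasp; the last joint's range is limited). The gripper opens to 85 mm and grips with 20 to 120 N. Pads are 22 mm wide; open, the fingers measure 114 mm over their backs; the gripper's body (76 mm by 85 mm) begins 54 mm behind the grasp point. The pads swing forward as they close: fully open they stand 13 mm farther back than shut.
Start: joints at [-1.151, 0.48, 1.596, -0, 1.065, -0.047], TCP at [0.293, -0.58, 0.231] pointing down, gripper open.
Joint ranges: [-2.75, 2.75], [-0.82, 2.05], [0.23, 2.67], [-1.56, 4.7], [0.09, 2.69], [-2.92, 2.92]. Speed limits (rad/s): [1.89, 1.89, 2.39, 3.01, 3.01, 3.01].

INTERFACE

Orientations are given as a 3x3 rotation matrix whose columns are the frame's x, y, z axes.
In Python, from rig import robot gives the robot as it stands.
- The arm moves only by the shell command python3 -m pendant 'ROWS' [OPENING] [FORCE]. ROWS is JSON, a list of rows, each an object with "dp": the shift along the tool's x, y, z in mm, a list of three; "roll": the turn about the tool's z in degrees. A call has 1 to 10 rows; each row is the pose to reach, as a shift and turn from the pose commanded when the call began, along the tool's axes at that moment; what a row does not reach only later rows make up. A row lasts 1/8 s, in which the tool goes at most 62.5 mm and 10.7 degrees, less where a joint would pass 70% of its speed; a pose out of reach is approached as far as the arm can. A call with a gripper value outside its range is refused whole. OPENING is the opening, from 0 (shut) to 1 (fully open), set as the call begins (- or left out, the last holds). The fingers move at their own pace and stop on an object; FORCE is the grip in N (left out, the last holds). Time passes only in rows, so rows that repeat a pose let the fingers close. It gives the time, the measured TCP pose, the force, the opening and the grip force at its end, in the units of the state.
- robot.get_state(): the state, without advancing time (a new reading comes with each control period).
- robot.capture(name): name is "side" or "top" or "wrist"; returns the picture (400x640x3 uint8, blue, green, red); there is no depth.
- robot.calibration(name): a dict with "vfov" (degrees; the focal length in pixels is half the picture's height over the tangent of half this angle, whatever the lens; pixels are square), "cx", "cy" (the principal point, pixels), "origin" and "orientation" of the camera in the world; the wrist camera has in their place "T_tool_cam" (4x4, takes a point from camera to tool coordinates, whose origin is the TCP and whose axes are the flange's). Camera axes: x right, y up, looking along -z (the intrinsics and any distortion apply to the point x, -y, -z); pixel columns grow to the right and rows downward; lengths in m; the calibration is good to about 2 mm. A picture is of the moment at which its call begins: read the wrist's pose just before it. calibration takes no time and is no camera call.
- robot.job_done(): hands the job in; it is judged then, once.
The state is a dict: "time_s": time; "joint_pos": joint angles; "joint_vel": joint speeds; "tau": joint torques, N m; "position": TCP position; "tool_rot": TCP orientation; "contact_force": force on the tool from outside, world axes, zero at the start; "ft_torque": the same for the moment, N m; "finger_gap": finger opening in m; "gripper_force": force on a finger pad.
Only numpy, scipy, OpenCV 4.12 (cv2) and the standard library are available. Lean on these libraries where they do the work, as an engineer would, in place of code of your own. Each camera call takes 0.05 s, during which the arm holds its last target. There are 200 camera calls.

TASK

At the small cap feeder, lift the loading tray by its bar handle and tip it so that all four tube caps slide into the hopper while the gate below is still shut, then lower the tray back to level. Next pull the spring-return gate out by its upright tab until its crossbar is in line with the two index posts, so that all the caps drop through into the bin beneath, and finish while holding it there: do not let go of the tab. Leave the tape roll, the slide box and the marker pen where they are.

Things in the scene. Friction and masses are not known exactly. Their poses are not given: they have to be found in the camera images.
- feeder: Fixed bench feeder, base plate 124 x 124 mm. Origin: centre of the underside. Front: local -x (roughly toward the robot), +y its left, z up. A tall microscope stands on its left (world y -0.2 to 0, x over 0.42), a shelf hangs over the bench behind it. The tipping tray is on its +y side, the gate comes out at the front. Two guide rails at local y +-50 mm (tops at z 51 mm) run forward to x -210 mm.
- hopper_mouth (a point): Centre of the hopper's mouth, 130 mm above the bench: steel funnel, 92 x 92 mm inside at the mouth, narrowing to a 54 x 54 mm outlet at z 68 mm, shut below by the gate. Cheeks at front and rear reach z 153 mm, the wall across from the tray z 183 mm.
- bin_floor (a point): Centre of the floor of the catch bin under the outlet, 6 mm above the bench; 94 x 94 mm inside, clear walls up to 42 mm above the bench.
- tip_tray (a joint): Tilt of the tipping tray, rad: 0 = level, resting; grows as its outer (+y) end is lifted, stop at 1.2. Steel tray 92 (x) x 90 (y) x 24 mm, open toward the hopper, 0.18 kg. Part way up it falls back when released, near the stop it may stay up. The caps have all slid off at about 1.0 rad.
- tray_hinge (a point): Middle of the tray's hinge line, which is parallel to feeder x, at feeder y +52 mm, z 136 mm.
- tray_bar (a point): Middle of the tray's bar handle: round bar, 10 mm diameter, 92 mm long, parallel to the hinge (feeder x), bridging the tray's outer end on posts at x +-46 mm. Tray level: 80 mm out (+y) from and 62 mm above the hinge line, 198 mm above the bench, 33 mm clear above the tray's walls. It swings about the hinge with the tray and may turn between the fingers.
- gate (a joint): How far the gate is pulled out, m: 0 = shut (a spring returns it), stop at 0.085. At 0.064, the mark, its crossbar is in line with the index posts and the window of the gate lies under the outlet. Spring: about 3 N to start, 9 N at the mark (90 N/m).
- gate_tab (a point): Grip point of the gate's upright black tab, 10 mm thick (feeder x), 36 mm wide (y), 14 mm below its top edge (z 116 mm). Gate shut: at feeder (-115, 0, 102) mm; pulling moves it toward feeder -x. Below it: the crossbar (10 x 88 x 10 mm, z 55 to 65 mm) and a 30 mm wide tongue, top at z 63 mm, running back to the hopper.
- mark (a point): Where gate_tab is when the gate stands at the mark: midway between the two dark index posts (4 mm thick, 8 mm wide, tops at z 71 mm, at feeder y +-50 mm on the rails), 64 mm out from the shut position.
- tape_roll: Roll of tape lying flat, 96 mm across, 25 mm high; origin at the centre of its underside. Bystander.
- slide_box: Flat plastic box, 85 x 86 x 32 mm; origin at the centre of its underside. Bystander.
- marker: Marker pen lying on the bench, 17 x 135 x 16 mm, long axis local y; origin at the middle of its underside. Bystander.
- cap_0: White tube cap, 24 mm diameter, 16 mm high, 12 g; origin at the centre of its underside. One of four, at first standing on the tipping tray.
- cap_1: White tube cap, 24 mm diameter, 16 mm high, 12 g; origin at the centre of its underside. One of four, at first standing on the tipping tray.
- cap_2: White tube cap, 24 mm diameter, 16 mm high, 12 g; origin at the centre of its underside. One of four, at first standing on the tipping tray.
- cap_3: White tube cap, 24 mm diameter, 16 mm high, 12 g; origin at the centre of its underside. One of four, at first standing on the tipping tray.

How it is judged:
By the outcome, as a careful person would: the job done as asked, in the order asked, and still so for the second after the job is handed in, while the arm keeps its last pose, push and grip.
It also fails if it takes over 54 s, if anything falls off the work surface, if the arm or the gripper's body presses on something with over 40 N, if the wrist force passes 120 N, or if a joint passes its speed limit or range.

## Working session

There is one attempt and no reset: what is moved stays moved. The work goes in short steps, Python scripts to look and compute and a shell command to move; the robot and the scene stay as the last step left them, time stands still between calls to the robot, and variables do not carry over. Pictures are saved under pics/ and viewed, at most 10 in all, crops included, and the job is handed in when it is done.

```bash
mkdir -p pics; ls
python3 - <<'E'
from rig import robot
import cv2
print(robot.grip_point_offset); s=robot.get_state(); print(s['position'],s['tool_rot'],s['finger_gap'],s['time_s'])
for n in ['side','top']:
    cv2.imwrite(f'pics/{n}0.png',robot.capture(n)); print(n,robot.calibration(n))
print(robot.calibration('wrist'))
E
```

```text
pics
0.0187
[ 0.29238773 -0.58008522  0.23067036] [[ 8.93006145e-01  4.50044217e-01 -4.77285816e-04]
 [ 4.50044466e-01 -8.93005480e-01  1.09191270e-03]
 [ 6.51901463e-05 -1.18988459e-03 -9.99999290e-01]] 0.08534319984090431 0.0
side {'vfov': 47.998342933766324, 'cx': 319.8046147746206, 'cy': 204.10290233758306, 'origin': array([ 0.50665785, -1.02452808,  0.9345589 ]), 'orientation': array([[ 0.99976633, -0.00878061, -0.01975308],
       [-0.0090412 ,  0.66017019, -0.75106163],
       [ 0.01963518,  0.75106472,  0.65993654]])}
top {'vfov': 50.13164164811978, 'cx': 320.94190856145667, 'cy': 206.09834594010567, 'origin': array([ 0.39037802, -0.0804963 ,  1.2177686 ]), 'orientation': array([[ 0.02060987,  0.99118303, -0.13088708],
       [-0.99972497,  0.02189648,  0.00839827],
       [ 0.01119019,  0.13067799,  0.99136171]])}
{'vfov': 60.11753615896759, 'cx': 317.1912563627887, 'cy': 200.6830167881317, 'T_tool_cam': array([[-6.73450071e-04,  9.54370014e-01,  2.98625891e-01,
         7.63428320e-02],
       [ 9.99999726e-01,  7.34458766e-04, -9.20735181e-05,
        -6.72558623e-04],
       [-3.07200608e-04,  2.98625747e-01, -9.54370247e-01,
        -1.43535879e-01],
       [ 0.00000000e+00,  0.00000000e+00,  0.00000000e+00,
         1.00000000e+00]])}
```

View pics/top0.png

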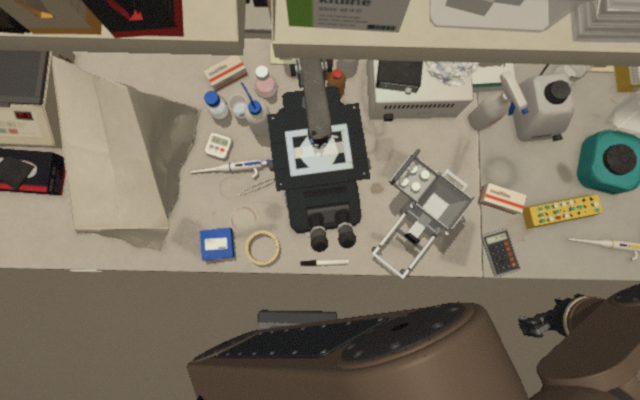

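View pics/side0.png

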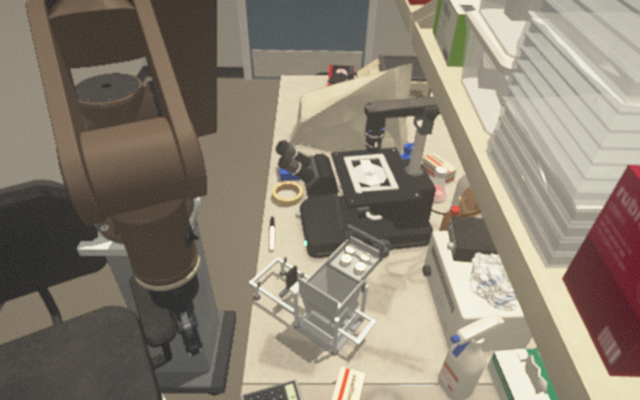

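The top view shows the tray with four white caps at about (413,178), the hopper at (440,205) and the rails running down-left to (380,250)/(403,273). The side view shows the same feeder around (330,290). I'll enlarge both.

Run:
```python
import cv2
import numpy as np
a=cv2.imread('pics/top0.png')[140:280,365:485]; b=cv2.imread('pics/side0.png')[215:355,245:395]
f=lambda i,k:cv2.resize(i,None,fx=k,fy=k,interpolation=cv2.INTER_CUBIC)
cv2.imwrite('pics/crop.png',np.hstack([f(a,2.9),f(b,2.9)]));
```

```text
(no output)
```

View pics/crop.png

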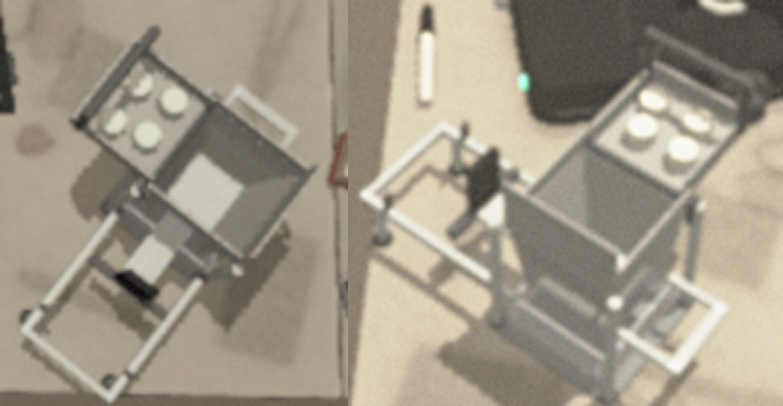

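Crop: bar handle is the dark rod from (80,122) to (155,32); tab top at (137,283), rail front corners at (25,330) and (112,397). In the side panel the bar runs from (652,38) to (757,85) and the tab top is at about (487,153). I'll cast rays onto the known heights and fit a 2D pose.

```bash
cat > h.py <<'E'
import numpy as np
from rig import robot
def ray(n,u,v,s=None):
    c=robot.calibration(n); f=200/np.tan(np.radians(c['vfov'])/2)
    d=np.array([(u-c['cx'])/f,-(v-c['cy'])/f,-1.])
    if n=='wrist':
        s=s or robot.get_state(); T=np.eye(4);T[:3,:3]=s['tool_rot'];T[:3,3]=s['position'];T=T@c['T_tool_cam']
        return T[:3,3],T[:3,:3]@d
    return np.array(c['origin']),np.array(c['orientation'])@d
def onz(n,u,v,z,s=None):
    o,d=ray(n,u,v,s); return o+d*(z-o[2])/d[2]
def fit(L,W):
    L=np.array(L);W=np.array(W)[:,:2]; a=L.mean(0);b=W.mean(0);l=L-a;w=W-b
    th=np.arctan2((l[:,0]*w[:,1]-l[:,1]*w[:,0]).sum(),(l*w).sum())
    R=np.array([[np.cos(th),-np.sin(th)],[np.sin(th),np.cos(th)]]); t=b-R@a
    return th,R,t,(L@R.T+t-W)*1000
E
python3 - <<'E'
from h import *
A=lambda u,v:(u/2.9+365,v/2.9+140); B=lambda u,v:((u-348)/2.9+245,v/2.9+215)
L=[(-48,132),(48,132),(-115,0),(-210,52),(-210,-52)]
Z=[.2,.2,.116,.051,.051]
T=[A(81,121),A(154,33),A(137,283),A(25,330),A(112,397)]
S=[B(752,85),B(652,38),B(487,153),B(447,126),B(364,192)]
S=[S[1],S[0],S[2],None,None]
W=[onz('top',*p,z) for p,z in zip(T,Z)]
print(np.round(W,4))
# side order: which bar end is -x
for p in S[:3]: print('side',np.round(onz('side',*p,.2 if p!=S[2] else .116),4))
th,R,t,e=fit(np.array(L)/1000,W); print(np.degrees(th),t,e.round(1))
for n,p in dict(bar=(0,132),tab=(-115,0),mark=(-179,0),hinge=(0,52)).items(): print(n,(R@(np.array(p)/1000)+t).round(4))
E
```

```text
[[ 0.5882 -0.2623  0.2   ]
 [ 0.6651 -0.3242  0.2   ]
 [ 0.4591 -0.327   0.116 ]
 [ 0.4169 -0.2361  0.051 ]
 [ 0.3566 -0.3175  0.051 ]]
side [ 0.5982 -0.2727  0.2   ]
side [ 0.6731 -0.3241  0.2   ]
side [ 0.4653 -0.3227  0.116 ]
-36.46606454656825 [ 0.55186603 -0.3994926 ] [[ 3.5 -2.5]
 [ 3.8  2.3]
 [ 0.3 -4.1]
 [-3.1  3.3]
 [-4.6  1. ]]
bar [ 0.6303 -0.2933]
tab [ 0.4594 -0.3311]
mark [ 0.4079 -0.2931]
hinge [ 0.5828 -0.3577]
```

The rays agree within about 5 mm (feeder yaw about -36.5°). Next I check the microscope and shelf heights, since the forearm passes near them.

Run:
```python
from h import *
def tri(a,b):
    o,d=ray('top',*a);p,e=ray('side',*b)
    s=np.linalg.lstsq(np.c_[d,-e],p-o,rcond=None)[0]; x=o+d*s[0];y=p+e*s[1]
    return ((x+y)/2).round(3),round(np.linalg.norm(x-y)*1000)
for a,b in [((347,237),(302,180)),((347,237),(290,152)),((319,241),(290,152)),((318,132),(375,145)),((318,132),(372,110)),((310,60),(430,110)),((472,45),(470,225)),((320,45),(425,75))]: print(a,b,tri(a,b))
```

```text
(347, 237) (302, 180) (array([ 0.467, -0.149,  0.242]), 35)
(347, 237) (290, 152) (array([ 0.45 , -0.143,  0.323]), 12)
(319, 241) (290, 152) (array([ 0.445, -0.085,  0.282]), 16)
(318, 132) (375, 145) (array([ 0.671, -0.079,  0.304]), 9)
(318, 132) (372, 110) (array([ 0.648, -0.079,  0.401]), 4)
(310, 60) (430, 110) (array([ 0.795, -0.059,  0.394]), 5)
(472, 45) (470, 225) (array([ 0.835, -0.403,  0.35 ]), 49)
(320, 45) (425, 75) (array([ 0.767, -0.079,  0.496]), 17)
```

```bash
python3 -m pendant '[{"dp":[20,0,-55],"roll":6},{"dp":[75,-18,-75],"roll":16},{"dp":[130,-31,-75],"roll":26},{"dp":[185,-45,-75],"roll":36},{"dp":[240,-58,-75],"roll":46},{"dp":[295,-71,-75],"roll":56},{"dp":[350,-85,-75],"roll":63},{"dp":[400,-97,-75],"roll":63},{"dp":[431,-104,-75],"roll":63},{"dp":[431,-104,-75],"roll":63}]' 0.6 60
python3 - <<'E'
from h import *
import cv2
s=robot.get_state();print(s['position'],s['tool_rot'].round(3).tolist(),s['time_s'],s['contact_force'])
cv2.imwrite('pics/w1.png',robot.capture('wrist'))
E
```

```text
time_s: 1.35
position: [0.632, -0.2916, 0.3055]
tool_rot: [[0.808, -0.589, -0.001], [-0.589, -0.808, 0.001], [-0.001, -0.0, -1.0]]
contact_force: [0.0, -1.0, -0.4]
finger_gap: 0.0512
gripper_force: 0.0
[ 0.63199098 -0.29161302  0.30550999] [[0.808, -0.589, -0.001], [-0.589, -0.808, 0.001], [-0.001, -0.0, -1.0]] 1.35 [ 0.03936433 -1.00435069 -0.42239413]
```

View pics/w1.png

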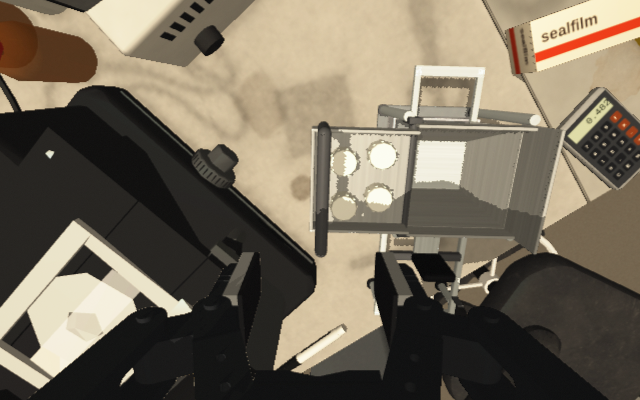

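The wrist view shows the bar as a vertical dark rod at column 321, from (322,125) to (320,252), with four caps behind it; the tab top is at about (434,265).

Run:
```python
from h import *
s=robot.get_state()
a=onz('wrist',322,126,.2,s);b=onz('wrist',320.5,251,.2,s);t=onz('wrist',434,266,.116,s)
m=(a+b)/2; print(a,b,m,np.linalg.norm(a-b),'yaw',np.degrees(np.arctan2(*(a-b)[[1,0]])))
print('tab',t); R=s['tool_rot']
print('bar in tool mm',(R.T@(m-s['position'])*1000).round(1),'tab',(R.T@(t-s['position'])*1000).round(1))
# tray / hopper corners (rear/front walls)
for p in [(312,128),(312,232)]: print(onz('wrist',*p,.16,s))
```

```text
[ 0.6719773  -0.32657505  0.2       ] [ 0.59408366 -0.26861361  0.2       ] [ 0.63303048 -0.29759433  0.2       ] 0.09709247427053458 yaw -36.65330411503957
tab [ 0.47458866 -0.33347481  0.116     ]
bar in tool mm [  4.7   2.7 105.6] tab [-102.   125.1  189.7]
[ 0.67224162 -0.31731087  0.16      ]
[ 0.59804123 -0.26250855  0.16      ]
```

```bash
python3 -m pendant '[{"dp":[5,3,40],"roll":0},{"dp":[5,3,80],"roll":0},{"dp":[5,3,110],"roll":0},{"dp":[5,3,124],"roll":0},{"dp":[5,3,124],"roll":0}]' 0.6 30
python3 -m pendant '[{"dp":[0,0,0],"roll":0},{"dp":[0,0,0],"roll":0},{"dp":[0,0,0],"roll":0},{"dp":[0,0,0],"roll":0},{"dp":[0,0,0],"roll":0},{"dp":[0,0,0],"roll":0}]' 0 30
```

```text
time_s: 2.02
position: [0.6322, -0.2994, 0.1819]
tool_rot: [[0.806, -0.592, -0.001], [-0.592, -0.806, 0.001], [-0.001, 0.0, -1.0]]
contact_force: [0.3, 0.2, 0.1]
finger_gap: 0.0508
gripper_force: 0.0
time_s: 2.78
position: [0.6343, -0.2982, 0.1837]
tool_rot: [[0.806, -0.591, 0.003], [-0.591, -0.806, 0.0], [0.002, -0.002, -1.0]]
contact_force: [4.9, 6.3, 4.7]
finger_gap: 0.0084
gripper_force: 29.8
```

```bash
python3 -m pendant '[{"dp":[0,-2,-2],"roll":0},{"dp":[0,1,-6],"roll":0},{"dp":[0,5,-10],"roll":0},{"dp":[0,12,-17],"roll":0},{"dp":[0,20,-23],"roll":0},{"dp":[0,28,-28],"roll":0},{"dp":[0,37,-33],"roll":0},{"dp":[0,47,-36],"roll":0},{"dp":[0,47,-36],"roll":0}]'
```

```text
time_s: 3.9
position: [0.6044, -0.3371, 0.2195]
tool_rot: [[0.806, -0.592, 0.0], [-0.592, -0.806, 0.0], [-0.0, -0.0, -1.0]]
contact_force: [-2.6, 5.8, 7.8]
finger_gap: 0.0086
gripper_force: 30.4
```

```bash
python3 -m pendant '[{"dp":[0,5,-3],"roll":0},{"dp":[0,10,-5],"roll":0},{"dp":[0,15,-6],"roll":0},{"dp":[0,20,-6],"roll":0},{"dp":[0,25,-7],"roll":0},{"dp":[0,30,-7],"roll":0},{"dp":[0,40,-6],"roll":0},{"dp":[0,48,-5],"roll":0},{"dp":[0,48,-5],"roll":0},{"dp":[0,48,-5],"roll":0}]'
python3 - <<'E'
from h import *
import cv2
cv2.imwrite('pics/w2.png',np.hstack([cv2.resize(robot.capture('wrist'),(400,250)),cv2.resize(robot.capture('top')[140:280,365:485],(292,250))][:1] + [cv2.resize(robot.capture('side')[215:340,245:395],(300,250))]))
E
```

```text
time_s: 5.15
position: [0.5759, -0.3755, 0.2237]
tool_rot: [[0.806, -0.592, -0.001], [-0.592, -0.806, 0.001], [-0.001, 0.0, -1.0]]
contact_force: [-6.5, 5.2, 1.3]
finger_gap: 0.0083
gripper_force: 30.1
```

View pics/w2.png

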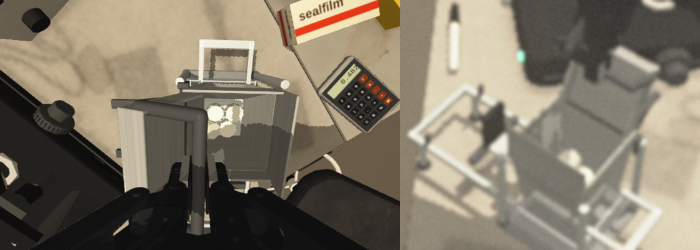

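The tray is tipped about 1.05 rad and white caps are visible in the hopper ((218,115) in the wrist panel). I'll tip slightly further and zoom in to count them.

```bash
python3 -m pendant '[{"dp":[0,4,0],"roll":0},{"dp":[0,7,1],"roll":0},{"dp":[0,7,1],"roll":0},{"dp":[0,7,1],"roll":0}]'
python3 - <<'E'
from h import *
import cv2
w=robot.capture('wrist'); cv2.imwrite('pics/w3.png',cv2.resize(w[120:320,170:490],None,fx=2.4,fy=2.4,interpolation=cv2.INTER_CUBIC))
E
```

```text
time_s: 5.8
position: [0.5718, -0.3808, 0.2225]
tool_rot: [[0.806, -0.591, -0.001], [-0.591, -0.806, 0.001], [-0.002, -0.0, -1.0]]
contact_force: [-5.5, 6.6, -0.2]
finger_gap: 0.0087
gripper_force: 29.9
```

View pics/w3.png

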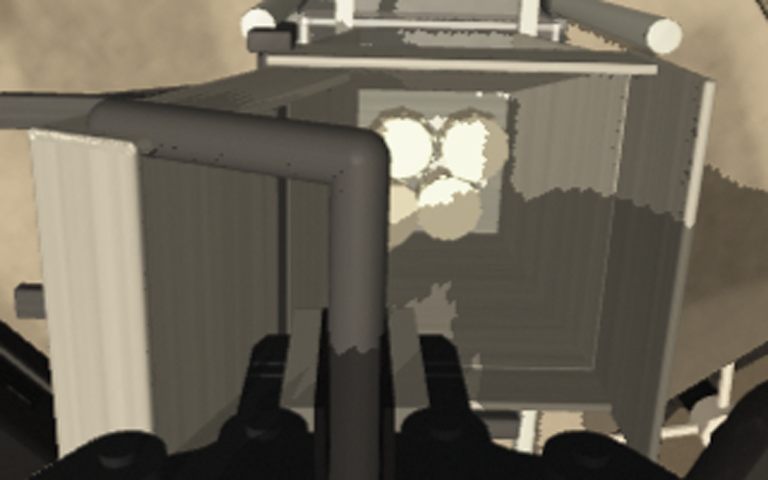

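All four caps lie on the shut gate, at (405,148), (470,145), (400,205) and (450,205), and the tray is empty. Now I lower the tray along the same arc.

```bash
python3 -m pendant '[{"dp":[0,-6,-1],"roll":0},{"dp":[0,-12,-2],"roll":0},{"dp":[0,-22,-2],"roll":0},{"dp":[0,-32,-2],"roll":0},{"dp":[0,-42,0],"roll":0},{"dp":[0,-52,3],"roll":0},{"dp":[0,-61,6],"roll":0},{"dp":[0,-70,11],"roll":0},{"dp":[0,-70,11],"roll":0}]'
python3 -m pendant '[{"dp":[0,-4,2],"roll":0},{"dp":[0,-9,5],"roll":0},{"dp":[0,-17,11],"roll":0},{"dp":[0,-24,18],"roll":0},{"dp":[0,-29,23],"roll":0},{"dp":[0,-33,27],"roll":0},{"dp":[0,-33,28],"roll":0},{"dp":[0,-33,28],"roll":0}]'
```

```text
time_s: 6.98
position: [0.6155, -0.3244, 0.2118]
tool_rot: [[0.807, -0.591, 0.002], [-0.591, -0.807, -0.001], [0.002, -0.001, -1.0]]
contact_force: [3.0, 3.0, 5.3]
finger_gap: 0.0084
gripper_force: 31.6
time_s: 7.98
position: [0.6348, -0.2984, 0.1835]
tool_rot: [[0.806, -0.591, 0.002], [-0.591, -0.806, -0.001], [0.003, -0.0, -1.0]]
contact_force: [6.5, -3.6, 4.4]
finger_gap: 0.0086
gripper_force: 32.0
```

```bash
python3 -m pendant '[{"dp":[0,0,0],"roll":0},{"dp":[0,0,0],"roll":0},{"dp":[0,0,0],"roll":0},{"dp":[0,0,0],"roll":0},{"dp":[0,0,-20],"roll":0},{"dp":[0,0,-50],"roll":0},{"dp":[0,0,-90],"roll":0},{"dp":[0,0,-90],"roll":0}]' 0.5 30
python3 -m pendant '[{"dp":[-20,20,0],"roll":-10},{"dp":[-40,40,0],"roll":-20},{"dp":[-60,65,0],"roll":-30},{"dp":[-80,90,0],"roll":-40},{"dp":[-100,110,0],"roll":-50},{"dp":[-118,129,10],"roll":-60},{"dp":[-118,129,20],"roll":-70},{"dp":[-118,129,30],"roll":-80},{"dp":[-118,129,30],"roll":-90},{"dp":[-118,129,30],"roll":-90}]'
python3 - <<'E'
from h import *
import cv2
s=robot.get_state();print(s['position'],s['joint_pos'].round(2))
cv2.imwrite('pics/w4.png',robot.capture('wrist'))
E
```

```text
time_s: 8.98
position: [0.6352, -0.2991, 0.2785]
tool_rot: [[0.806, -0.591, 0.006], [-0.591, -0.806, -0.003], [0.007, -0.001, -1.0]]
contact_force: [-0.0, -0.5, 0.1]
finger_gap: 0.043
gripper_force: 0.0
time_s: 10.22
position: [0.462, -0.3324, 0.2436]
tool_rot: [[0.592, 0.806, 0.0], [0.806, -0.592, -0.0], [-0.0, 0.0, -1.0]]
contact_force: [0.3, 0.1, 0.9]
finger_gap: 0.0428
gripper_force: 0.0
[ 0.46199389 -0.33242034  0.24361848] [-0.68  0.35  1.77 -0.    1.02 -0.04]
```

View pics/w4.png

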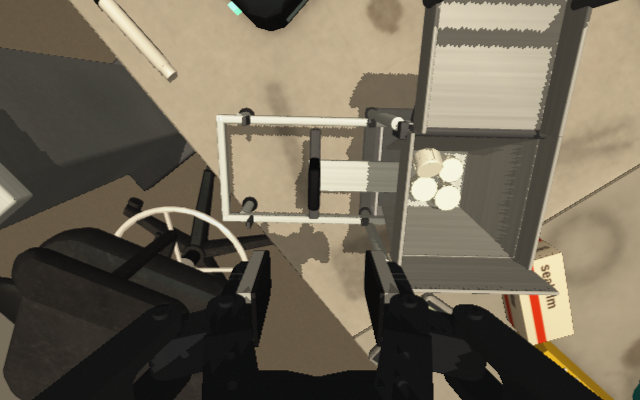

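The tray is level and empty, and all four caps sit on the gate around (438,180). The tab is at (314,184), the crossbar ends at (316,130)/(314,216), and the dark index posts at (247,117)/(249,206).

Run:
```python
from h import *
import cv2
s=robot.get_state(); R=s['tool_rot']; P=lambda u,v,z:(R.T@(onz('wrist',u,v,z,s)-s['position'])*1000).round(1)
g=cv2.cvtColor(cv2.imread('pics/w4.png'),cv2.COLOR_BGR2GRAY)
m=(g[150:215,300:330]<35).astype(np.uint8); ys,xs=np.nonzero(m); print(xs.min()+300,xs.max()+300,ys.min()+150,ys.max()+150,xs.mean()+300,ys.mean()+150)
for r in (165,184,205): print(r,np.nonzero(g[r,295:335]<45)[0]+295)
print('tab',P(314,184,.116),P(314,158,.116),P(314,210,.116)); print('cross',P(316,131,.065),P(314.5,215,.065)); print('posts',P(247,117,.071),P(249,206,.071))
```

```text
308 319 158 209 313.61981981981984 183.8918918918919
165 [309 310 311 312 313 314 315 316 317 318 319]
184 [308 309 310 311 312 313 314 315 316 317 318 319]
205 [308 309 310 311 312 313 314 315 316 317 318]
tab [  5.9  -3.1 127.6] [ 27.2  -3.1 127.6] [-16.3  -3.2 127.6]
cross [ 42.9  -1.6 178.6] [-39.1  -3.3 178.6]
posts [ 55.8 -63.1 172.6] [-27.7 -66.3 172.6]
```

```bash
python3 -m pendant '[{"dp":[2,-3,40],"roll":0},{"dp":[2,-3,80],"roll":0},{"dp":[2,-3,115],"roll":0},{"dp":[2,-3,140],"roll":0},{"dp":[2,-3,155],"roll":0},{"dp":[2,-3,157],"roll":0},{"dp":[2,-3,157],"roll":0}]' 0.4 70
python3 -m pendant '[{"dp":[0,0,0],"roll":0},{"dp":[0,0,0],"roll":0},{"dp":[0,0,0],"roll":0},{"dp":[0,0,0],"roll":0},{"dp":[0,0,0],"roll":0},{"dp":[0,0,0],"roll":0}]' 0 70
```

```text
time_s: 11.15
position: [0.4612, -0.3294, 0.087]
tool_rot: [[0.592, 0.806, 0.001], [0.806, -0.592, -0.001], [-0.0, 0.001, -1.0]]
contact_force: [0.3, -0.1, 0.2]
finger_gap: 0.0344
gripper_force: 0.0
time_s: 11.9
position: [0.4609, -0.3291, 0.0872]
tool_rot: [[0.592, 0.806, 0.001], [0.806, -0.592, -0.0], [0.0, 0.001, -1.0]]
contact_force: [-3.2, 2.9, 8.8]
finger_gap: 0.0087
gripper_force: 68.2
```

```bash
python3 -m pendant '[{"dp":[0,-4,0],"roll":0},{"dp":[0,-10,0],"roll":0},{"dp":[0,-19,0],"roll":0},{"dp":[0,-28,0],"roll":0},{"dp":[0,-37,0],"roll":0},{"dp":[0,-46,0],"roll":0},{"dp":[0,-55,0],"roll":0},{"dp":[0,-62,0],"roll":0},{"dp":[0,-65,0],"roll":0},{"dp":[0,-65,0],"roll":0}]'
python3 -m pendant '[{"dp":[0,0,0],"roll":0},{"dp":[0,0,0],"roll":0},{"dp":[0,0,0],"roll":0}]'
python3 - <<'E'
from h import *
import cv2
s=robot.get_state(); d=s['position']-np.array([.4609,-.3291,.0872]); print('moved tool mm',(s['tool_rot'].T@d*1000).round(2))
w=robot.capture('wrist'); t=robot.capture('side')[215:355,245:395]
cv2.imwrite('pics/w5raw.png',w)
cv2.imwrite('pics/w5.png',np.hstack([cv2.resize(w,(480,300)),cv2.resize(t,(320,300),interpolation=cv2.INTER_CUBIC)]))
E
```

```text
time_s: 13.15
position: [0.4105, -0.2907, 0.0873]
tool_rot: [[0.592, 0.806, 0.004], [0.806, -0.592, -0.001], [0.001, 0.004, -1.0]]
contact_force: [18.4, 10.1, 3.8]
finger_gap: 0.0087
gripper_force: 68.5
time_s: 13.52
position: [0.4107, -0.2908, 0.0872]
tool_rot: [[0.592, 0.806, 0.004], [0.806, -0.592, -0.002], [0.001, 0.004, -1.0]]
contact_force: [18.5, 9.7, 6.8]
finger_gap: 0.0089
gripper_force: 68.6
moved tool mm [  1.09 -63.12  -0.3 ]
```

View pics/w5.png

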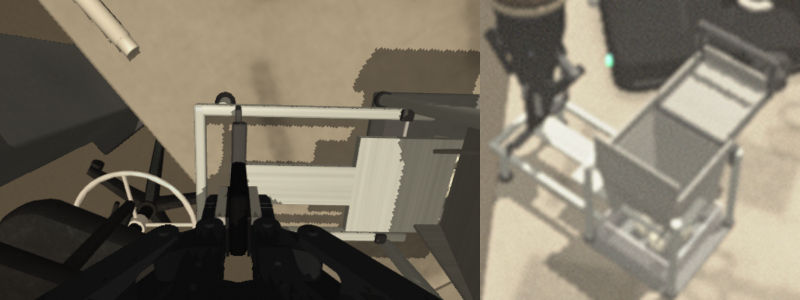

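The crossbar looks in line with the post (240,110), and caps are visible in the bin near (655,235) of the side panel. The gate is at about 63.1 mm with a 19 N side load, so I'll relieve the side load and add 1 mm.

```bash
python3 -m pendant '[{"dp":[2,0,0],"roll":0},{"dp":[3,-1,0],"roll":0},{"dp":[3,-1,0],"roll":0},{"dp":[3,-1,0],"roll":0}]'
python3 - <<'E'
from h import *
import cv2
s=robot.get_state(); d=s['position']-np.array([.4609,-.3291,.0872]); print('moved tool mm',(s['tool_rot'].T@d*1000).round(2), np.linalg.norm(d[:2]))
w=robot.capture('wrist'); a=robot.capture('side')[290:350,300:380]; t=robot.capture('top')[140:280,365:485]
r=lambda i,w,h:cv2.resize(i,(w,h),interpolation=cv2.INTER_CUBIC)
cv2.imwrite('pics/w6.png',np.vstack([np.hstack([r(w[120:220,240:400],480,300),r(t,257,300)]),np.hstack([r(a,400,300),np.zeros((300,337,3),np.uint8)])]))
E
```

```text
time_s: 14.12
position: [0.4104, -0.2899, 0.0873]
tool_rot: [[0.592, 0.806, 0.003], [0.806, -0.592, -0.004], [-0.001, 0.005, -1.0]]
contact_force: [-3.0, -17.7, 4.7]
finger_gap: 0.0089
gripper_force: 69.4
moved tool mm [  1.75 -63.93  -0.38] 0.06395560499612665
```

View pics/w6.png

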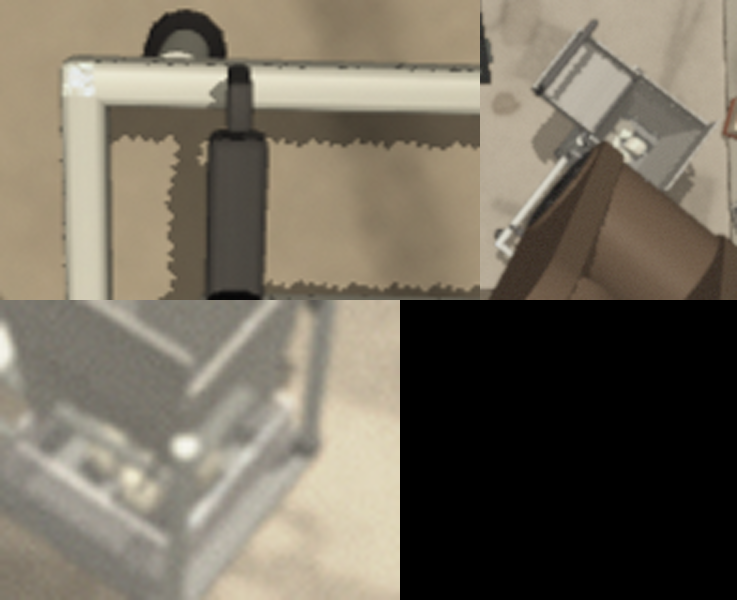

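The crossbar (column 238) is exactly in line with the post (column 238). I'll take off the remaining side load and take a last close look at the outlet and bin.

```bash
python3 -m pendant '[{"dp":[-1.4,0,0],"roll":0},{"dp":[-1.4,0,0],"roll":0},{"dp":[-1.4,0,0],"roll":0},{"dp":[-1.4,0,0],"roll":0},{"dp":[-1.4,0,0],"roll":0},{"dp":[-1.4,0,0],"roll":0}]'
python3 - <<'E'
from h import *
import cv2
s=robot.get_state(); d=s['position']-np.array([.4609,-.3291,.0872]); print('moved tool mm',(s['tool_rot'].T@d*1000).round(2), np.linalg.norm(d[:2]))
avg=lambda n:np.mean([robot.capture(n).astype(float) for _ in range(6)],0).astype(np.uint8)
a=avg('side')[295:350,300:370]; t=avg('top')[178:223,415:465]; w=robot.capture('wrist')[60:260,420:640]
r=lambda i,w,h:cv2.convertScaleAbs(cv2.resize(i,(w,h),interpolation=cv2.INTER_CUBIC),alpha=1.1)
cv2.imwrite('pics/w7.png',np.vstack([np.hstack([r(a,382,300),r(t,333,300)]),np.hstack([r(w,330,300),np.zeros((300,385,3),np.uint8)])]))
R=np.array([[.797,.604],[-.604,.797]]); o=np.array([.5545,-.4035])
# where floor / gate level outlet centre would show in the top view
import itertools
c=robot.calibration('top'); f=200/np.tan(np.radians(c['vfov'])/2)
for z in (.014,.022,.07,.085):
    out=[]
    for q in [(-.027,-.027),(-.027,.027),(.027,.027),(.027,-.027)]:
        p=c['orientation'].T@(np.r_[o+R@np.array(q),z]-c['origin']); out.append((round((f*p[0]/-p[2]+c['cx']-415)*6.66),round((-f*p[1]/-p[2]+c['cy']-178)*6.66)))
    print(z,out)
E
```

```text
time_s: 15.02
position: [0.4102, -0.2901, 0.0873]
tool_rot: [[0.592, 0.806, 0.004], [0.806, -0.592, -0.003], [-0.0, 0.005, -1.0]]
contact_force: [6.2, -6.0, 3.9]
finger_gap: 0.0089
gripper_force: 69.1
moved tool mm [  1.44 -63.93  -0.37] 0.06395072095450072
0.014 [(119, 279), (17, 201), (92, 103), (193, 181)]
0.022 [(124, 278), (22, 199), (97, 100), (199, 178)]
0.07 [(156, 266), (49, 184), (128, 82), (234, 163)]
0.085 [(167, 262), (59, 179), (138, 75), (246, 158)]
```

View pics/w7.png

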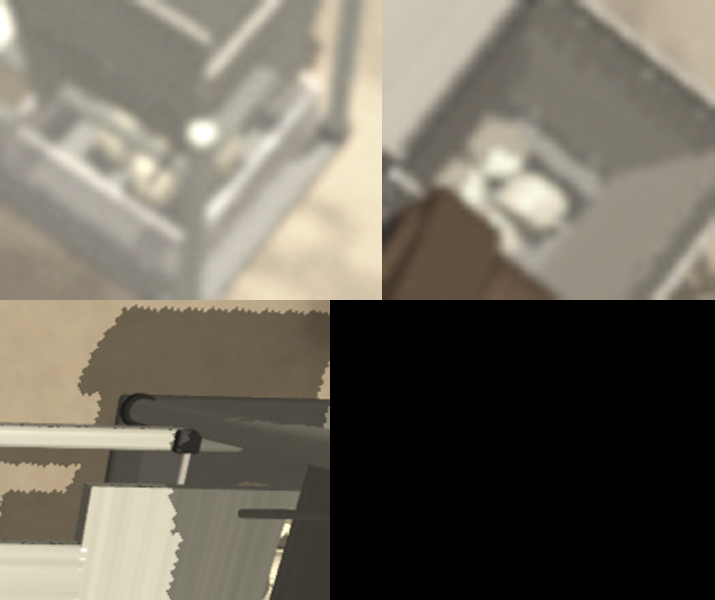

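Run:
```python
from h import *
R=np.array([[.797,.604],[-.604,.797]]); o=np.array([.5545,-.4035])
F=lambda p:((p[:2]-o)@R*1000).round(0)
for z in (.02,.075):
    print(z,'side',[F(onz('side',300+u/5.457,295+v/5.4545,z)).tolist() for u,v in [(100,150),(145,165),(160,185),(230,150)]])
    print(z,'top',[F(onz('top',415+u/6.66,178+v/6.66,z)).tolist() for u,v in [(158,195),(118,160),(88,185),(118,130),(125,238)]])
```

```text
0.02 side [[-19.0, -21.0], [1.0, -16.0], [12.0, -20.0], [26.0, 13.0]]
0.02 top [[11.0, -18.0], [13.0, 4.0], [-4.0, 8.0], [23.0, 12.0], [-13.0, -18.0]]
0.075 side [[3.0, -52.0], [22.0, -46.0], [32.0, -50.0], [45.0, -19.0]]
0.075 top [[-4.0, -10.0], [-3.0, 12.0], [-19.0, 15.0], [7.0, 19.0], [-27.0, -10.0]]
```

```bash
python3 -c "
from rig import robot
print(robot.job_done())"
```

```text
the job is handed in; nothing more can be done
None
```

The job is handed in at about 15 s: all four caps slid into the hopper with the gate shut, the tray is back level, and the gripper is holding the gate at the mark (63.95 mm, crossbar in line with the post in view). Both cameras put the caps on the bin floor, though the fourth showed only in the top view, and nothing touched the tape roll, slide box or marker.

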